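# Set the blue training-head stand to its front mark

### The job

Before its practice head goes back on, the blue training-head stand must face front: take the blue wheel by its rim and turn it until its white engraved mark faces the stand's fixed red pointer, then let go. Leave the yellow stand's wheel as it is.

Things in the scene. Friction and masses are not known exactly. Their poses are not given: they have to be found in the camera images.
- blue_wheel (a joint): the blue stand's wheel, upright axis. Its mark is one white engraved line, 7 mm wide, from the peg across the pan's floor and over the rim. Value: angle of the mark from the pointer in rad, 0 at the pointer, growing anticlockwise from above; starts at 0.6 to 1.25; stops at +-2.5. Friction about 2 N at the rim; it stays where left. Grip the rim anywhere, one finger inside, one outside.
- blue_axis (a point): centre of the blue wheel, level with its rim's top, 75 mm above the table; x axis to the pointer, z up. The wheel is a round pan, 160 mm across, with an upright rim wall 10 mm thick (mid-wall radius 75 mm); its floor inside is 35 mm above the table. A white peg, 40 mm wide, on the axis reaches 95 mm above the table. Below is a fixed grey disc, 200 mm across, 12 mm high.
- blue_pointer (a point): tip of the blue stand's red pointer, 66 mm above the table, 84 mm from the axis: a red cone pointing inward at the rim, on a steel post 68 mm high outside the rim, 100 to 114 mm from the axis. Fixed to the stand, always on the side away from the robot (within 1.1 rad of +x as seen from the axis).
- yellow_mark (a point): white mark on the rim's top of the yellow stand's wheel (75 mm from its axis, 75 mm above the table). That stand is the same but for its yellow colour, also with a red pointer; it stands to the left or right of the blue one, axes at least 260 mm apart. Its wheel turns as easily and must stay as it is.

How it is judged:
By the outcome, as a careful person would: the job done as asked, in the order asked, and still so for the second after the job is handed in, with the robot touching nothing.
It also fails if it takes over 32 s, if anything falls off the work surface, if the arm or the gripper's body presses on something with over 40 N, if the wrist force passes 120 N, or if a joint passes its speed limit or range.

### The arm

A 7-joint arm with a two-finger parallel gripper is mounted at the origin on the work surface. World frame = base frame: x ahead of the robot, y to its left, z up, the work surface at z = 0. Lengths are in m, angles in rad, forces in N, time in s.
With the tool pointing down it reaches from about 0.425 to 0.875 m from the base axis. Payload 8.4 kg.
Tool frame: the origin (TCP) lies between the finger pads; the fingertips stand 19 mm ahead of it and the grasp point (between the pads) is the TCP; x points along the fingers, y is the direction in which the jaws open and shut, and the axes are right-handed (so a half turn about x gives the same grasp; the last joint's range is limited). The gripper opens to 87 mm and grips with 3 to 60 N. Pads are 19 mm wide; open, the fingers measure 117 mm over their backs; the gripper's body (75 mm by 190 mm) begins 51 mm behind the grasp point.
Start: joints at [-1.263, 0.333, 0.04, 1.465, -0.013, 1.343, -0.059], TCP at [0.257, 0.597, 0.242] pointing down, gripper open.
Joint ranges: [-2.58, 2.58], [-0.38, 2.09], [-1.3, 1.39], [0.25, 2.4], [-1.5, 4.64], [0.08, 2.09], [-2.65, 2.65]. Speed limits (rad/s): [2.22, 2.22, 2.79, 2.79, 3.14, 3.14, 3.14].

### API

Orientations are given as a rotation vector (axis times angle).
In Python, from cell import monitor, viewer, ticket gives the robot as it stands.
- The arm moves only by the tool move_arm, never from a script. Its arguments are lists of equal length, an entry for each row: "grip": the opening, from 0 (shut) to 1 (fully open); "dp": the shift along the world's x, y, z in m, a list of three; "spin": the turn about the world's z in degrees. In form: {"grip": [grip, ...], "dp": [[x, y, z], ...], "spin": [spin, ...]}. A call has 1 to 10 rows; each row is the pose to reach, as a shift and turn from the pose measured when the call began; what a row does not reach only later rows make up. A row lasts 1/12 s, in which the tool goes at most 41.7 mm and 7.16 degrees, less where a joint would pass 70% of its speed; a pose out of reach is approached as far as the arm can. A call with a gripper value outside its range is refused whole. The fingers move at their own pace and stop on an object; "force" is the grip in N (left out, the last holds). Time passes only in rows, so rows that repeat a pose let the fingers close. It gives the time, the measured TCP pose, the force and the opening at its end, in the units of the state.
- monitor.state(): the state, without advancing time (a new reading comes with each control period).
- viewer.get_image(name): name is "side" or "top" or "wrist"; returns a dict with "color" (384x512x3 uint8, red, green, blue), "camera_matrix" (3x3 intrinsics, pixels), "R" (3x3) and "t" (3): a world point X has camera coordinates R X + t; the wrist camera has in their place "mount" (4x4, takes a point from camera to tool coordinates, whose origin is the TCP and whose axes are the tool frame's). Camera axes: x right, y down, z forward; pixel columns grow to the right and rows downward; lengths in m; the calibration is good to about 2 mm. A picture is of the moment at which its call begins: read the wrist's pose just before it. There is no depth.
- ticket.finish_job(): hands the job in, once; it reports no verdict.
The state is a dict: "time_s": time; "joint_pos": joint angles; "qd": joint speeds; "tau": joint torques, N m; "tcp_pos": TCP position; "orientation": TCP orientation; "ft_force": force on the tool from outside, world axes, zero at the start; "ft_torque": the same for the moment, N m; "finger_gap": finger opening in m.
Only numpy, scipy, OpenCV 4.12 (cv2) and the standard library are available. Lean on these libraries where they do the work, as an engineer would, in place of code of your own. Each camera call takes 0.05 s, during which the arm holds its last target. There are 200 camera calls.

## Working session

There is one attempt and no reset: what is moved stays moved. The work goes in short steps, Python scripts to look and compute and a tool call to move; the robot and the scene stay as the last step left them, time stands still between calls to the robot, and variables do not carry over. Pictures are saved under pics/ and viewed, about 8 in all and at most 12, crops included, and the job is handed in when it is done.

Besides the shell and the picture viewer there is one more tool, called after "Call:" by a JSON object that holds its "method" and its "body". move_arm: Moves the arm, as the interface text tells. Its arguments: {"type":"object","properties":{"grip":{"type":"array","items":{"type":"number"}},"dp":{"type":"array","items":{"type":"array","items":{"type":"number"}}},"spin":{"type":"array","items":{"type":"number"}},"force":{"type":"number"}},"required":["grip","dp","spin"]}

```bash
mkdir -p pics; cat > h.py <<'E'
import numpy as np, cv2
from cell import monitor, viewer, ticket
def ray(im,u,v,z):
    K,R,t=(np.array(im[k]) for k in("camera_matrix","R","t"))
    c=-R.T@t; d=R.T@np.linalg.solve(K,[u,v,1.]); return c+d*(z-c[2])/d[2]
def proj(im,X):
    p=np.array(im["camera_matrix"])@(np.array(im["R"])@X+np.array(im["t"])); return p[:2]/p[2]
def save(n,c): cv2.imwrite("pics/"+n,cv2.cvtColor(c,cv2.COLOR_RGB2BGR))
E
python3 - <<'E'
from h import *
a=viewer.get_image("top");b=viewer.get_image("side")
save("top0.png",a["color"]);save("side0.png",b["color"])
for i in(a,b): print(-np.array(i["R"]).T@i["t"])
s=monitor.state();print(s["time_s"],s["tcp_pos"],s["orientation"],s["finger_gap"])
E
```

```text
[ 0.58002919 -0.0055745   0.81828139]
[0.44406949 0.52254994 0.6445012 ]
0.1 [0.25704553 0.59658879 0.24078222] [ 0.31800149  1.54733026 -0.32020491] 0.08738020567239882
```

View pics/top0.png

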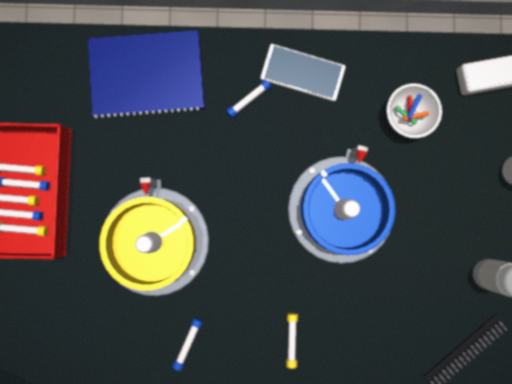

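View pics/side0.png

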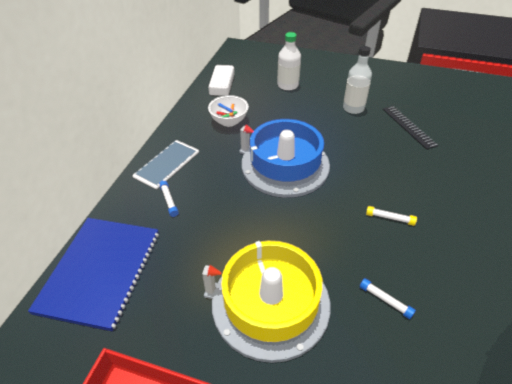

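The top view shows the blue wheel around (348,209), its red pointer at (361,152) and its mark running from the peg to (323,174). The yellow wheel is at (148,243). The side view agrees.

```bash
cat > meas.py <<'E'
from h import *
from scipy.optimize import least_squares
def measure(tag,im):
    c=im["color"];hsv=cv2.cvtColor(c,cv2.COLOR_RGB2HSV);H,S,V=(hsv[...,i].astype(int) for i in range(3))
    roi=np.zeros(c.shape[:2],bool)
    if tag=="top": roi[140:275,275:410]=1
    else: roi[110:200,225:340]=1
    blue=(roi&(abs(H-108)<14)&(S>130)&(V>60)).astype(np.uint8)
    cnt=max(cv2.findContours(blue,0,1)[0],key=cv2.contourArea); cnt=cv2.convexHull(cnt)[:,0]
    m=np.zeros_like(blue); cv2.fillPoly(m,[cnt],1); cn=cv2.findContours(m,0,1)[0][0][:,0]
    P=np.array([ray(im,u,v,.075)[:2] for u,v in cn]); cam=(-np.array(im["R"]).T@im["t"])[:2]
    ce=P.mean(0); 
    for _ in range(4):
        d=(ce-cam)/np.linalg.norm(ce-cam); q=P[(P-ce)@d>(-.01 if tag=="top" else .0)]
        f=least_squares(lambda x:np.hypot(*(q-x[:2]).T)-x[2],[*ce,.08],loss="soft_l1",f_scale=.002).x; ce=f[:2]
    f2=least_squares(lambda x:np.hypot(*(q-x[:2]).T)-.0805,ce,loss="soft_l1",f_scale=.002).x
    print(tag,"centre,r",f.round(4),"fixed r",f2.round(4)); ce=f2
    red=roi&((H<8)|(H>172))&(S>140)&(V>90); vs,us=np.nonzero(red)
    A=np.array([ray(im,u,v,.066)[:2] for u,v in zip(us,vs)])-ce
    r=np.hypot(*A.T);k=np.argsort(r)[:4]; print("red tip r",r[k].round(4),"ang",np.arctan2(A[k,1],A[k,0]).round(3),"mean ang",np.arctan2(*A.mean(0)[::-1]).round(3),r.mean().round(3),len(us), list(zip(us[k],vs[k])))
    wh=roi&(S<110)&(V>150);vs,us=np.nonzero(wh)
    for z,lo,hi in((.075,.069,.081),(.035,.03,.06)):
        A=np.array([ray(im,u,v,z)[:2] for u,v in zip(us,vs)])-ce;r=np.hypot(*A.T);a=np.arctan2(A[:,1],A[:,0]);k=(r>lo)&(r<hi)&(a>-.2)&(a<2.6)
        print("white z",z,k.sum(),"ang mean/med",a[k].mean().round(3),np.median(a[k]).round(3),np.sort(a[k]).round(2)[::3])
    return ce
if __name__=="__main__":
    import sys
    n=sys.argv[1]
    for t in("top","side"):
        im=viewer.get_image(t);ce=measure(t,im);c=im["color"]
        s=c[130:275,270:415] if t=="top" else c[105:205,220:345]
        save(f"{t}_{n}.png",cv2.resize(s,None,fx=4,fy=4,interpolation=2))
E
python3 meas.py 1
```

```text
top centre,r [ 0.5956 -0.1778  0.0775] fixed r [ 0.5953 -0.1742]
red tip r [0.0878 0.0882 0.0887 0.0891] ang [-0.223 -0.242 -0.262 -0.199] mean ang -0.237 0.098 75 [(np.int64(359), np.int64(160)), (np.int64(360), np.int64(160)), (np.int64(361), np.int64(160)), (np.int64(358), np.int64(159))]
white z 0.075 89 ang mean/med 0.481 0.586 [-0.19 -0.13  0.05  0.09  0.11  0.18  0.24  0.29  0.34  0.41  0.46  0.51
  0.56  0.57  0.58  0.59  0.6   0.61  0.62  0.63  0.64  0.65  0.66  0.67
  0.68  0.69  0.7   0.73  0.77  0.85]
white z 0.035 90 ang mean/med 0.634 0.634 [0.5  0.52 0.54 0.55 0.55 0.56 0.57 0.58 0.58 0.59 0.6  0.6  0.61 0.62
 0.63 0.63 0.64 0.65 0.66 0.67 0.67 0.68 0.69 0.7  0.7  0.71 0.72 0.73
 0.74 0.76]
side centre,r [ 0.5955 -0.1732  0.0795] fixed r [ 0.5952 -0.172 ]
red tip r [0.0879 0.088  0.0898 0.0899] ang [-0.252 -0.203 -0.238 -0.286] mean ang -0.267 0.1 42 [(np.int64(252), np.int64(131)), (np.int64(251), np.int64(132)), (np.int64(251), np.int64(131)), (np.int64(252), np.int64(130))]
white z 0.075 27 ang mean/med 0.631 0.616 [-0.14  0.53  0.55  0.58  0.61  0.63  0.65  0.68  1.25]
white z 0.035 18 ang mean/med 0.567 0.571 [0.41 0.48 0.52 0.58 0.63 0.68]
```

View pics/top_1.png

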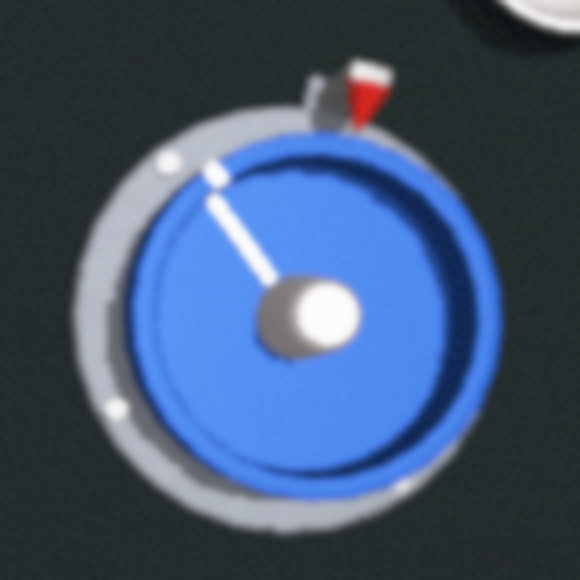

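```bash
python3 - <<'E'
from h import *
from scipy.spatial.transform import Rotation as Ro
s=monitor.state();M=Ro.from_rotvec(s["orientation"]).as_matrix();print(M.round(3),np.degrees(np.arctan2(M[1,1],M[0,1])))
for n in("top",):
    im=viewer.get_image(n);print("peg",ray(im,351.75,208.6,.095))
    c=np.array([.595,-.173])
    print("mark rim",np.arctan2(*(ray(im,270+216/4-.4,130+175/4-.4,.075)[:2]-c)[::-1]),"tip",np.arctan2(*(ray(im,270+360/4-.4,130+130/4-.4,.066)[:2]-c)[::-1]))
E
```

```text
[[-0.     0.396  0.918]
 [-0.001  0.918 -0.396]
 [-1.    -0.001  0.   ]] 66.69061201992982
peg [ 0.59462899 -0.17458904  0.095     ]
mark rim 0.6207472844236294 tip -0.25846401275782777
```

Call:
{"method": "move_arm", "body": {"grip": [0.52, 0.52, 0.52, 0.52, 0.52, 0.52, 0.52, 0.52, 0.52, 0.52], "dp": [[0.22, -0.3, 0], [0.22, -0.3, 0], [0.22, -0.3, 0], [0.22, -0.3, 0], [0.22, -0.3, 0], [0.22, -0.3, 0], [0.22, -0.3, 0], [0.22, -0.3, 0], [0.308, -0.84, 0], [0.308, -0.84, 0]], "spin": [0, 0, 0, 0, 0, 0, 0, 0, 0, 0], "force": 20}}

```text
time_s: 1.08
tcp_pos: [0.4708, 0.2442, 0.241]
orientation: [0.319, 1.547, -0.32]
ft_force: [1.3, 0.2, 0.3]
finger_gap: 0.0459
```

Call:
{"method": "move_arm", "body": {"grip": [0.52, 0.52, 0.52, 0.52, 0.52, 0.52, 0.52, 0.52, 0.52, 0.52], "dp": [[0.094, -0.487, 0], [0.094, -0.487, 0], [0.094, -0.487, 0], [0.094, -0.487, 0], [0.094, -0.487, 0], [0.094, -0.487, 0], [0.094, -0.487, 0], [0.094, -0.487, 0], [0.094, -0.487, 0], [0.094, -0.487, 0]], "spin": [0, 0, 0, 0, 0, 0, 0, 0, 0, 0]}}

```text
time_s: 1.92
tcp_pos: [0.5493, -0.1648, 0.2413]
orientation: [0.319, 1.546, -0.32]
ft_force: [0.6, 1.0, 1.2]
finger_gap: 0.0451
```

Call:
{"method": "move_arm", "body": {"grip": [0.52, 0.52, 0.52, 0.52, 0.52], "dp": [[0.017, -0.085, 0], [0.017, -0.085, 0], [0.017, -0.085, -0.04], [0.017, -0.085, -0.08], [0.017, -0.085, -0.08]], "spin": [0, 0, 0, 0, 0]}}

```text
time_s: 2.33
tcp_pos: [0.5625, -0.2489, 0.1541]
orientation: [0.321, 1.557, -0.321]
ft_force: [-1.2, 1.8, -0.8]
finger_gap: 0.0453
```

```bash
python3 - <<'E'
from h import *
s=monitor.state();print(s["tcp_pos"],s["joint_pos"]);im=viewer.get_image("wrist");save("w1.png",im["color"]);s=monitor.state();print(s["tcp_pos"])
E
```

```text
[ 0.5625102  -0.24892823  0.15410788] [-0.18171596  0.38038296  0.66373778  1.68132432 -0.2475033   1.17597853
  1.70761441]
[ 0.563995   -0.24872386  0.15790748]
```

View pics/w1.png

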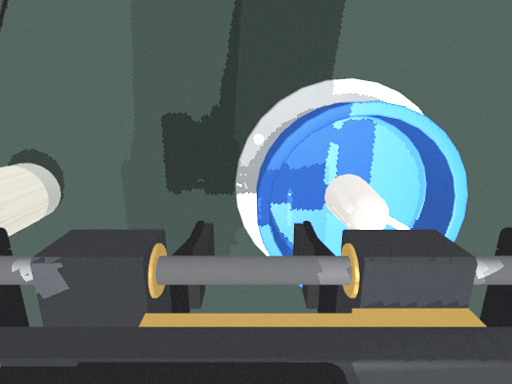

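The wrist view shows the rim's near wall at about (285,260), between the two fingers at x≈200 and x≈310, with the peg at (360,205) clear of them. Next I centre on the wall and descend.

Call:
{"method": "move_arm", "body": {"grip": [0.52, 0.52, 0.52, 0.52, 0.52, 0.52], "dp": [[0.001, 0.006, 0], [0.001, 0.006, -0.02], [0.001, 0.006, -0.045], [0.001, 0.006, -0.07], [0.001, 0.006, -0.087], [0.001, 0.006, -0.087]], "spin": [0, 0, 0, 0, 0, 0]}}

```text
time_s: 2.88
tcp_pos: [0.565, -0.2406, 0.0702]
orientation: [0.319, 1.556, -0.318]
ft_force: [-0.8, 0.0, -1.0]
finger_gap: 0.0455
```

Call:
{"method": "move_arm", "body": {"grip": [0.05, 0.05, 0.05, 0.05, 0.05, 0.05], "dp": [[0, 0, 0], [0, 0, 0], [0, 0, 0], [0, 0, 0], [0, 0, 0], [0, 0, 0]], "spin": [0, 0, 0, 0, 0, 0], "force": 15}}

```text
time_s: 3.38
tcp_pos: [0.5653, -0.2408, 0.0709]
orientation: [0.319, 1.555, -0.318]
ft_force: [0.1, -0.2, 0.3]
finger_gap: 0.0135
```

Call:
{"method": "move_arm", "body": {"grip": [0.05, 0.05, 0.05], "dp": [[0, 0, 0], [0, 0, 0], [0, 0, 0]], "spin": [0, 0, 0]}}

```text
time_s: 3.63
tcp_pos: [0.565, -0.2411, 0.0708]
orientation: [0.319, 1.555, -0.318]
ft_force: [-0.2, -1.3, -1.6]
finger_gap: 0.0101
```

```bash
python3 - <<'E'
from h import *
from scipy.spatial.transform import Rotation as Ro
s=monitor.state();p=np.array(s["tcp_pos"]);M=Ro.from_rotvec(s["orientation"]).as_matrix()
print(p,s["ft_force"],s["finger_gap"],np.degrees(np.arctan2(M[1,1],M[0,1])))
c=np.array([.595,-.174]);v=p[:2]-c;print(np.hypot(*v),np.degrees(np.arctan2(v[1],v[0])))
for k in range(1,11):
    a=np.radians(-5*k);R=np.array([[np.cos(a),-np.sin(a)],[np.sin(a),np.cos(a)]]);print(-5*k,((R@v)-v).round(4))
E
```

```text
[ 0.56504415 -0.24113519  0.07081706] [-0.1846931  -1.28002432 -1.57554031] 0.01008529448971933 66.74540266399998
0.07351521345792818 -114.04651806986872
-5 [-0.0057  0.0029]
-10 [-0.0112  0.0062]
-15 [-0.0164  0.01  ]
-20 [-0.0212  0.0143]
-25 [-0.0256  0.0189]
-30 [-0.0296  0.024 ]
-35 [-0.0331  0.0293]
-40 [-0.0361  0.035 ]
-45 [-0.0387  0.0408]
-50 [-0.0407  0.0469]
```

Call:
{"method": "move_arm", "body": {"grip": [0.05, 0.05, 0.05, 0.05, 0.05, 0.05, 0.05, 0.05, 0.05, 0.05], "dp": [[-0.0057, 0.0029, 0], [-0.0112, 0.0062, 0], [-0.0164, 0.01, 0], [-0.0212, 0.0143, 0], [-0.0256, 0.0189, 0], [-0.0296, 0.024, 0], [-0.0331, 0.0293, 0], [-0.0361, 0.035, 0], [-0.0387, 0.0408, 0], [-0.0387, 0.0408, 0]], "spin": [-5, -10, -15, -20, -25, -30, -35, -40, -45, -45], "force": 20}}

```text
time_s: 4.47
tcp_pos: [0.5277, -0.1981, 0.0709]
orientation: [0.933, 1.37, -0.924]
ft_force: [7.3, 2.1, -7.7]
finger_gap: 0.0099
```

```bash
python3 - <<'E'
from h import *
from scipy.spatial.transform import Rotation as Ro
im=viewer.get_image("top")
s=monitor.state();p=np.array(s["tcp_pos"]);M=Ro.from_rotvec(s["orientation"]).as_matrix()
print(p,s["ft_force"],s["finger_gap"],np.degrees(np.arctan2(M[1,1],M[0,1])))
c=np.array([.595,-.174]);v=p[:2]-c;print(np.hypot(*v),np.degrees(np.arctan2(v[1],v[0])))
save("t2.png",cv2.resize(im["color"][130:275,270:415],None,fx=4,fy=4,interpolation=2))
E
```

```text
[ 0.52787422 -0.19851447  0.07086581] [ 7.21837954  2.21350269 -7.30400595] 0.009859148054574903 21.763758834225662
0.07146208944689984 -159.93770210710642
```

View pics/t2.png

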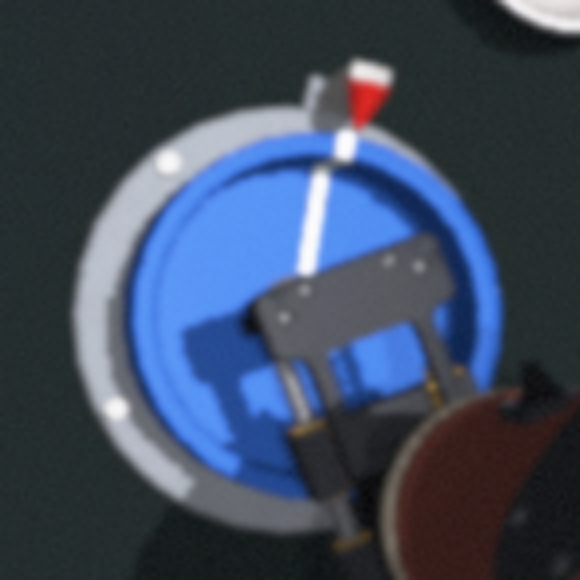

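The mark now crosses the rim at (345,145) in the crop, just left of the pointer tip at (360,130), so a few degrees remain.

```bash
cat > ang.py <<'E'
from h import *
c=np.array([.5951,-.1738])
for t,(x0,y0,x1,y1) in dict(top=(275,135,410,212),side=(225,110,335,195)).items():
    im=viewer.get_image(t);hsv=cv2.cvtColor(im["color"],cv2.COLOR_RGB2HSV).astype(int);H,S,V=hsv[...,0],hsv[...,1],hsv[...,2]
    roi=np.zeros(H.shape,bool);roi[y0:y1,x0:x1]=1
    def A(m,z,lo,hi,b=.35):
        vs,us=np.nonzero(m);P=np.array([ray(im,u,v,z)[:2] for u,v in zip(us,vs)])-c
        r=np.hypot(*P.T);a=np.arctan2(P[:,1],P[:,0]);k=(r>lo)&(r<hi)&(abs(a+.25)<b);return k.sum(),np.degrees(a[k].mean()).round(2) if k.any() else None,np.degrees(np.median(a[k])).round(2) if k.any() else None
    red=roi&((H<8)|(H>172))&(S>140)&(V>90); wh=roi&(S<120)&(V>140)
    print(t,"red all",A(red,.066,.08,.13,.6),"tip",A(red,.066,.08,.095,.6),"rim",A(wh,.075,.071,.080),"floor",A(wh,.035,.035,.062))
E
python3 ang.py; python3 - <<'E'
from h import *
im=viewer.get_image("top");c=np.array([.5951,-.1738])
f=lambda x,y,z:np.degrees(np.arctan2(*(ray(im,270+x/4-.4,130+y/4-.4,z)[:2]-c)[::-1]))
print("rim",f(345,145,.075),"floor",f(320,175,.035),f(313,230,.035),"tip",f(360,130,.066),"cone base",f(371,82,.066))
E
```

```text
top red all (np.int64(75), np.float64(-13.81), np.float64(-13.84)) tip (np.int64(21), np.float64(-13.62), np.float64(-13.59)) rim (np.int64(45), np.float64(-11.28), np.float64(-9.77)) floor (np.int64(86), np.float64(-9.65), np.float64(-9.55))
side red all (np.int64(39), np.float64(-14.23), np.float64(-14.24)) tip (np.int64(9), np.float64(-11.95), np.float64(-11.81)) rim (np.int64(15), np.float64(-8.24), np.float64(-8.2)) floor (np.int64(41), np.float64(-8.88), np.float64(-8.61))
rim -9.307680950764567 floor -9.16664009069056 -10.60355305762774 tip -14.303135502732632 cone base -13.944439655330596
```

Call:
{"method": "move_arm", "body": {"grip": [0.05, 0.05, 0.05, 0.05, 0.05], "dp": [[-0.0009, 0.0026, 0], [-0.0019, 0.0053, 0], [-0.0019, 0.0053, 0], [-0.0019, 0.0053, 0], [-0.0019, 0.0053, 0]], "spin": [-2.3, -4.5, -4.5, -4.5, -4.5]}}

```text
time_s: 5.08
tcp_pos: [0.5263, -0.1932, 0.0708]
orientation: [0.988, 1.344, -0.978]
ft_force: [2.5, 1.1, -3.1]
finger_gap: 0.0097
```

```bash
python3 ang.py
```

```text
top red all (np.int64(75), np.float64(-13.81), np.float64(-13.84)) tip (np.int64(21), np.float64(-13.62), np.float64(-13.59)) rim (np.int64(48), np.float64(-14.24), np.float64(-13.88)) floor (np.int64(87), np.float64(-13.85), np.float64(-13.94))
side red all (np.int64(41), np.float64(-14.28), np.float64(-14.24)) tip (np.int64(11), np.float64(-12.54), np.float64(-12.5)) rim (np.int64(19), np.float64(-11.93), np.float64(-12.21)) floor (np.int64(41), np.float64(-13.16), np.float64(-13.06))
```

Both views now agree that the mark is at the pointer to within about 1°. Next I release, lift and back off.

Call:
{"method": "move_arm", "body": {"grip": [0.3, 0.4, 0.5, 0.5, 0.5, 0.5], "dp": [[0, 0, 0], [0, 0, 0], [0, 0, 0], [0, 0, 0], [0, 0, 0], [0, 0, 0]], "spin": [0, 0, 0, 0, 0, 0]}}

```text
time_s: 5.68
tcp_pos: [0.5263, -0.1933, 0.0709]
orientation: [0.989, 1.343, -0.978]
ft_force: [-0.1, 0.5, -0.1]
finger_gap: 0.04
```

Call:
{"method": "move_arm", "body": {"grip": [0.5, 0.5, 0.5, 0.5, 0.5, 0.5, 0.5, 0.5, 0.5, 0.5], "dp": [[0, 0, 0.02], [0, 0, 0.05], [0, 0, 0.08], [0, 0, 0.11], [0, 0, 0.15], [0, 0, 0.15], [0, 0, 0.15], [0, 0, 0.15], [0, 0, 0.15], [0, 0, 0.15]], "spin": [0, 0, 0, 0, 0, 0, 0, 0, 0, 0]}}

```text
time_s: 6.52
tcp_pos: [0.5256, -0.193, 0.2196]
orientation: [0.988, 1.345, -0.98]
ft_force: [0.9, 0.2, 0.1]
finger_gap: 0.0434
```

```bash
python3 ang.py; python3 - <<'E'
from h import *
im=viewer.get_image("top");save("t3.png",im["color"])
s=monitor.state();print(s["time_s"],s["tcp_pos"],s["ft_force"],np.abs(s["qd"]).max())
E
```

```text
top red all (np.int64(75), np.float64(-13.81), np.float64(-13.84)) tip (np.int64(21), np.float64(-13.62), np.float64(-13.59)) rim (np.int64(48), np.float64(-14.24), np.float64(-13.88)) floor (np.int64(87), np.float64(-13.85), np.float64(-13.94))
side red all (np.int64(41), np.float64(-14.28), np.float64(-14.24)) tip (np.int64(11), np.float64(-12.54), np.float64(-12.5)) rim (np.int64(19), np.float64(-11.93), np.float64(-12.21)) floor (np.int64(41), np.float64(-13.16), np.float64(-13.06))
6.6667 [ 0.52587726 -0.19323947  0.22011045] [ 0.20718786  0.19329895 -0.46039767] 0.004507738293087129
```

View pics/t3.png

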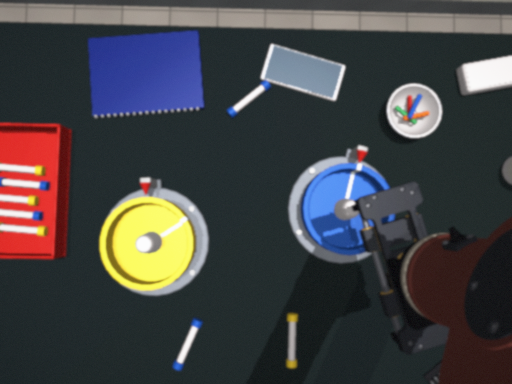

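The mark runs from the peg at (345,208) to the pointer at (360,155). The yellow mark at (185,220) looks unchanged, and the arm is clear of both stands, so I'm handing in.

```bash
python3 -c "
from h import *
print(ticket.finish_job())"
```

```text
the job is handed in; nothing more can be done
None
```

I gripped the blue wheel by its rim on the robot's side and turned it clockwise about 49.5°: 45° first, then 4.5° after a check. I then let go, lifted about 150 mm clear and handed the job in at about 6.7 s.

- **Alignment:** the readings after release were the same as before it. From the top camera the mark is at about -13.9° and the pointer at -13.6° to -13.8°, so they agree to within about 0.5°.
- **Side camera:** this view is coarser and its readings are less consistent. It puts the mark at -12° to -13° and the pointer at -12.5° (tip) to -14.3° (whole cone). That is within 1° using the tip and about 2° using the whole cone.
- **Yellow wheel:** it looks unchanged in the before and after pictures, and the arm never came down near it.
- **Forces:** the wrist readings at the end of each move stayed at about 11 N or less, and no checks failed.

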